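# Lock the drying rack with the long arm of the key

## Task

Lock the fresh stones in the bamboo drying rack: draw the big L-shaped key out of its slanted stand, turn it over so that its short arm points straight down, and push the short arm fully home in the square socket of the rack's clamp screw. Then use the long arm as the lever to turn the stiff screw clockwise (seen from above) until it comes up against its stop, and leave the key standing in the screw with its long arm level. Leave everything else on the table where it is.

Things in the scene. Friction and masses are not known exactly. Their poses are not given: they have to be found in the camera images.
- key_grip (a point): Loose L-shaped key of 16 mm square steel bar, 0.45 kg; long arm 180 mm, short arm 75 mm overall. This point: on the long arm's centre line, 60 mm from the elbow (crossing of the centre lines), near the centre of mass. x: along the long arm, away from the elbow; the short arm points along -z. Start: L plane upright, long arm in the stand, far end down, 50 degrees below level, elbow on top.
- key_tip (a point): Centre of the end face of the key's short arm, 67 mm from the elbow point along the key's -z. Axes as key_grip. At the start the short arm points down and back towards the robot.
- stand_mouth (a point): Mouth centre of the bore in the fixed dark wooden key stand (block 50 x 55 x 60 mm, canted, on a foot 120 x 75 x 14 mm). Bore 18 mm square, 45 mm deep, rising towards the robot 50 degrees above level. Axes of the foot: z up, x level, away from the robot, in the upright plane of the bore. The key draws out along the bore, up and towards -x.
- screw_mouth (a point): Centre of the socket's mouth in the top of the clamp screw (steel head 46 mm square), 74 mm above the table; screw axis upright. Socket 18.5 mm square, 28 mm deep, 3 mm lead-in chamfer. Its sides are parallel to this point's x and y, which turn with the screw. Put in with the long arm along +x (at first away from the robot and to its left), the key sweeps clear of the rack.
- screw (a joint): Turn of the clamp screw, rad: grows clockwise seen from above, starts at 0.02 to 0.25, hard stop at 1.2. Stiff: friction about 0.8 N m (6 N at 140 mm from the axis); stays where it is left. The key has play of up to about 0.25 rad in the socket. The screw draws a bamboo jaw against the stones.
- rack: Fixed bamboo drying rack; origin on the table under the screw axis, z up. Base 90 mm wide, reaching 315 mm from the axis along -y (to the robot's right) and 45 mm along +y; a row of vertical rungs up to 96 mm tall begins 76 mm from the axis. With the key fully home its long arm's centre line is 113 mm above the table and passes over all that stands in the sweep.

How it is judged:
By the outcome, as a careful person would: the job done as asked, in the order asked, and still so for the second after the job is handed in, with the robot touching nothing.
It also fails if it takes over 62 s, if anything falls off the work surface, if the arm or the gripper's body presses on something with over 40 N, if the wrist force passes 120 N, or if a joint passes its speed limit or range.

## Robot

A 7-joint arm with a two-finger parallel gripper is mounted at the origin on the work surface. World frame = base frame: x ahead of the robot, y to its left, z up, the work surface at z = 0. Lengths are in m, angles in rad, forces in N, time in s.
With the tool pointing down it reaches from about 0.425 to 0.875 m from the base axis. Payload 4.7 kg.
Tool frame: the origin (TCP) lies on the mounting face of the last link; the fingertips stand 182 mm ahead of it and the grasp point (between the pads) lies 164 mm ahead of it (ctrl.finger_overhang is the distance from the TCP to the fingertips, in m); z points along the fingers, y is the line along which they close (so a half turn about z gives the same grasp; the last joint's range is limited). The gripper opens to 87 mm and grips with 3 to 60 N. Pads are 19 mm wide; open, the fingers measure 117 mm over their backs; the gripper's body (75 mm by 190 mm) begins 51 mm behind the grasp point.
Start: joints at [-1.216, 0.321, -0.07, 1.45, 0.023, 1.371, -0.057], TCP at [0.217, 0.613, 0.405] pointing down, gripper open.
Joint ranges: [-2.86, 2.86], [-0.3, 2.09], [-1.38, 1.24], [0.06, 2.45], [-1.56, 4.7], [0.09, 2.05], [-2.69, 2.69]. Speed limits (rad/s): [2.57, 2.57, 3.14, 3.14, 3.14, 3.14, 3.14].

## Interface

Orientations are given as a rotation vector (axis times angle).
In Python, from bench import ctrl gives the robot as it stands.
- The arm moves only by the shell command python3 -m jog 'ROWS' [FORCE]. ROWS is a JSON object of lists of equal length, an entry for each row: "translation": the shift along the tool's x, y, z as a fraction of full scale, a list of three; "yaw": the turn about the tool's z as a fraction of full scale; "jaw": the closure, from 0 (fully open) to 1 (shut). In form: {"translation": [[dx, dy, dz], ...], "yaw": [yaw, ...], "jaw": [jaw, ...]}. A call has 1 to 8 rows; each row is the pose to reach, as a shift and turn from the pose commanded when the call began, along the tool's axes at that moment, turning the shorter way round; what a row does not reach only later rows make up. Full scale, the value 1, is 0.2 m for a shift and 180 degrees for a turn. A row lasts 1/8 s, in which the tool goes at most 62.5 mm and 10.7 degrees, less where a joint would pass 70% of its speed; a pose out of reach is approached as far as the arm can. A call with a number of a shift or a turn outside -1 to 1 is refused whole. A call with a gripper value outside its range is refused whole. The fingers move at their own pace and stop on an object; FORCE is the grip in N (left out, the last holds). Time passes only in rows, so rows that repeat a pose let the fingers close. It gives the time, the measured TCP pose, the force, the opening and the grip force at its end, in the units of the state.
- ctrl.get_state(): the state, without advancing time (a new reading comes with each control period).
- ctrl.get_image(name): name is "side" or "top" or "wrist"; returns a dict with "pixels" (480x640x3 uint8, blue, green, red), "fx", "fy", "cx", "cy" (pixels), "R" (3x3) and "t" (3): a world point X has camera coordinates R X + t; the wrist camera has in their place "mount" (4x4, takes a point from camera to tool coordinates, whose origin is the TCP and whose axes are the flange's). Camera axes: x right, y down, z forward; pixel columns grow to the right and rows downward; lengths in m; the calibration is good to about 2 mm. A picture is of the moment at which its call begins: read the wrist's pose just before it. There is no depth.
- ctrl.close_job(): hands the job in; it is judged then, once.
Trained networks look in a picture, given as the dict that the camera call returned (one of the last four; its "shot" number tells which), for a name from the list of things; names that differ only in an ending like _2 or _b are one class to them, and where a whole thing is asked for, a point or a joint stands for the part that bears it (a point fixed in the world has none). Each returns a list of dicts, best first, with "p" (0 to 1); they miss things now and then, are a little off and sometimes report something else, mostly with a low value. They report only what shows in the picture. A call takes as long as a camera call.
- ctrl.silhouettes(label, picture): "region" (480x640 bool, what is visible of it) and "at" ([column, row] in pixels, amid what is visible of it).
The state is a dict: "time": time; "joint_positions": joint angles; "qd": joint speeds; "joint_torque": joint torques, N m; "position": TCP position; "tool_rot": TCP orientation; "ft_force": force on the tool from outside, world axes, zero at the start; "torque": the same for the moment, N m; "grip_width": opening from 0.0 (shut) to 1.0 (fully open); "grip_force": force on a finger pad.
Only numpy, scipy, OpenCV 4.12 (cv2) and the standard library are available. Lean on these libraries where they do the work, as an engineer would, in place of code of your own. Each camera call takes 0.05 s, during which the arm holds its last target. There are 200 camera calls.

## Working session

There is one attempt and no reset: what is moved stays moved. The work goes in short steps, Python scripts to look and compute and a shell command to move; the robot and the scene stay as the last step left them, time stands still between calls to the robot, and variables do not carry over. Pictures are saved under pics/ and viewed, at most 10 in all, crops included, and the job is handed in when it is done.

```bash
ls; mkdir -p pics; cat > h.py <<'E'
import numpy as np,cv2
from scipy.spatial.transform import Rotation as Ro
from bench import ctrl
def cam(n):
    s=ctrl.get_state(); p=ctrl.get_image(n)
    if n=="wrist":
        T=np.eye(4);T[:3,:3]=Ro.from_rotvec(s["tool_rot"]).as_matrix();T[:3,3]=s["position"]
        M=np.linalg.inv(T@np.array(p["mount"])); R,t=M[:3,:3],M[:3,3]
    else: R,t=np.array(p["R"]),np.array(p["t"])
    K=np.array([[p["fx"],0,p["cx"]],[0,p["fy"],p["cy"]],[0,0,1]])
    return p,K,R,t
def proj(X,K,R,t):
    c=(np.atleast_2d(X)@R.T+t)@K.T; return c[:,:2]/c[:,2:]
def ray(uv,K,R,t):
    d=R.T@np.linalg.solve(K,[uv[0],uv[1],1]); return -R.T@t,d/np.linalg.norm(d)
def onz(uv,z,K,R,t):
    o,d=ray(uv,K,R,t); return o+d*(z-o[2])/d[2]
E
python3 - <<'E'
from h import *
print(ctrl.get_state())
for n in("side","top"):
    p,K,R,t=cam(n); cv2.imwrite(f"pics/{n}0.png",p["pixels"]); print(n,K.tolist(),R.round(3).tolist(),(-R.T@t).round(3))
    for l in("key_grip","stand_mouth","screw","rack"):
        try: print(l,[(round(d["p"],2),d["at"],int(d["region"].sum())) for d in ctrl.silhouettes(l,p)[:2]])
        except Exception as e: print(l,e)
E
```

```text
pics
{'time': 0.0, 'joint_positions': array([-1.21589061,  0.32180659, -0.07009709,  1.45171857,  0.0225945 ,
        1.37075528, -0.05688279]), 'qd': array([ 9.07881993e-05,  5.49004661e-05,  9.54618674e-04,  5.11986290e-05,
       -1.11414176e-03, -7.08071248e-04,  7.01792802e-04]), 'joint_torque': array([-2.47029431e-05, -4.91283882e+01, -4.04010639e-01, -3.12530029e+01,
       -6.39976957e-02,  4.35311103e-02,  1.65071133e-04]), 'position': array([0.21721125, 0.61240604, 0.40365004]), 'tool_rot': array([-5.32617559e-01, -3.09587546e+00,  2.96254520e-03]), 'ft_force': array([-0.66888075, -0.40820609,  0.52991872]), 'torque': array([-0.01221526, -0.02907219,  0.03866917]), 'grip_force': 0.0, 'grip_width': 0.9975170060134784}
side [[574.7611509706659, 0.0, 330.03432571018016], [0.0, 574.7611509706659, 235.11191750440324], [0.0, 0.0, 1.0]] [[0.742, -0.671, -0.015], [-0.43, -0.458, -0.778], [0.515, 0.583, -0.628]] [ 0.032 -0.336  0.676]
key_grip [(0.69, [248.2, 194.8], 1073)]
stand_mouth [(0.76, [296.1, 220.7], 2322)]
screw [(0.92, [396.3, 359.6], 2004)]
rack [(0.77, [460.6, 418.2], 15691)]
top [[565.3637023826146, 0.0, 312.7518904856584], [0.0, 565.3637023826146, 242.80947306437142], [0.0, 0.0, 1.0]] [[-0.105, -0.994, -0.006], [-0.973, 0.104, -0.206], [0.206, -0.015, -0.978]] [0.344 0.178 0.915]
key_grip [(0.95, [188.9, 283.3], 1340)]
stand_mouth [(0.63, [199.1, 233.3], 2881)]
screw [(0.78, [434.0, 290.5], 1538)]
rack [(0.74, [434.6, 288.8], 1545), (0.62, [514.1, 279.6], 13076)]
```

View pics/side0.png

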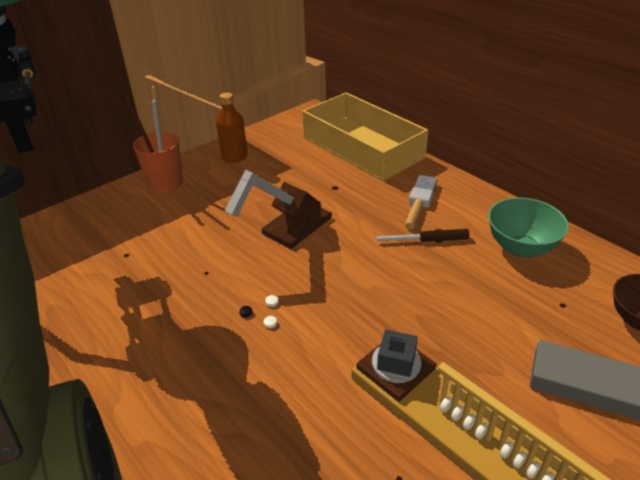

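View pics/top0.png

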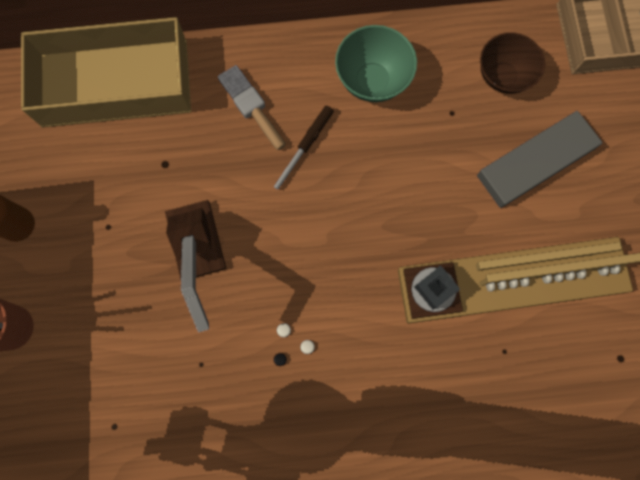

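```bash
cat > fit.py <<'E'
from h import *
from scipy.optimize import minimize
def box(a,b): return np.array([[x,y,z] for x in(a[0],b[0]) for y in(a[1],b[1]) for z in(a[2],b[2])])
def mask(parts,C):
    m=np.zeros((480,640),np.uint8)
    for P in parts: cv2.fillConvexPoly(m,cv2.convexHull(np.round(proj(P,*C)*16).astype(np.int32)),1,shift=4)
    return m>0
def keyparts(q,L=.127,pitch=50):  # q: elbow xyz, heading
    Rk=Ro.from_euler("ZY",[q[3],np.radians(pitch)]).as_matrix()
    return [box((-.008,-.008,-.008),(L,.008,.008))@Rk.T+q[:3], box((-.008,-.008,-.067),(.008,.008,0))@Rk.T+q[:3]]
def fit(f,q0,obs,d):
    def c(q): 
        s=0
        for r,C in obs:
            m=cv2.GaussianBlur(mask(f(q),C).astype(np.float32),(0,0),1.5); g=cv2.GaussianBlur(r.astype(np.float32),(0,0),1.5); s+=((m-g)**2).sum()/r.sum()
        return s
    q=np.array(q0,float)
    for k in(1,.3):
        S=np.vstack([q]+[q+np.eye(len(q))[i]*d[i]*k for i in range(len(q))])
        q=minimize(c,q,method="Nelder-Mead",options=dict(initial_simplex=S,maxiter=400)).x
    return q,c(q)
E
cat > m1.py <<'E'
from fit import *
ko=[];so=[]
for n in("side","top"):
    p,*C=cam(n); ko.append((ctrl.silhouettes("key_grip",p)[0]["region"],C)); so.append((ctrl.silhouettes("screw",p)[0]["region"],C))
C=ko[1][1]
e=onz((188,290),.14,*C); m=onz((190,240),.09,*C)
q,c=fit(keyparts,[*e,np.arctan2(*(m-e)[1::-1])],ko,[.02,.02,.02,.15]); print("key elbow,heading",q.round(4),c)
Rk=Ro.from_euler("ZY",[q[3],np.radians(50)]).as_matrix()
print("grip",q[:3]+Rk@[.06,0,0],"mouth",q[:3]+Rk@[.127,0,0],"tip",q[:3]+Rk@[0,0,-.067])
s0=onz((436,287),.074,*C)
def sp(q): 
    R=Ro.from_euler("Z",q[2]).as_matrix(); o=np.array([q[0],q[1],0]); return [box((-.023,-.023,q[3]),(.023,.023,.074))@R.T+o]
for a in(.3,.8,1.2):
    print("screw",*fit(sp,[s0[0],s0[1],a,.04],so,[.01,.01,.2,.01]))
for (r,C),n in zip(so,("side","top")):
    print(n,r.nonzero()[0].min(),r.nonzero()[0].max(),r.nonzero()[1].min(),r.nonzero()[1].max())
    im=cam(n)[0]["pixels"].copy()
    for P in keyparts(q)+sp(fit(sp,[s0[0],s0[1],.8,.04],so,[.01,.01,.2,.01])[0]): cv2.polylines(im,[cv2.convexHull(proj(P,*C).astype(np.int32))],1,(0,255,0))
    cv2.imwrite(f"pics/fit_{n}.png",im)
a=cv2.imread("pics/fit_side.png"); b=cv2.imread("pics/fit_top.png")
big=lambda i,x,y:cv2.resize(i[y:y+130,x:x+130],(390,300))
cv2.imwrite("pics/fit.png",np.vstack([np.hstack([big(a,210,150),big(a,340,300)]),np.hstack([big(b,130,200),big(b,380,230)])]))
E
python3 m1.py
```

```text
key elbow,heading [0.4595 0.3383 0.1673 0.174 ] 0.06774976780585495
grip [0.49747035 0.34501044 0.12133367] mouth [0.53988687 0.35246601 0.07000869] tip [0.40893536 0.32944861 0.12422956]
screw [ 0.43570197 -0.0133652   0.48792636  0.02458587] 0.16490161597813074
screw [ 0.43523744 -0.01256671  1.10060386  0.02195363] 0.15505148306312794
screw [ 0.43547939 -0.01248954  1.10599911  0.0211483 ] 0.15462149148099502
side 329 382 373 421
top 266 310 412 458
```

View pics/fit.png

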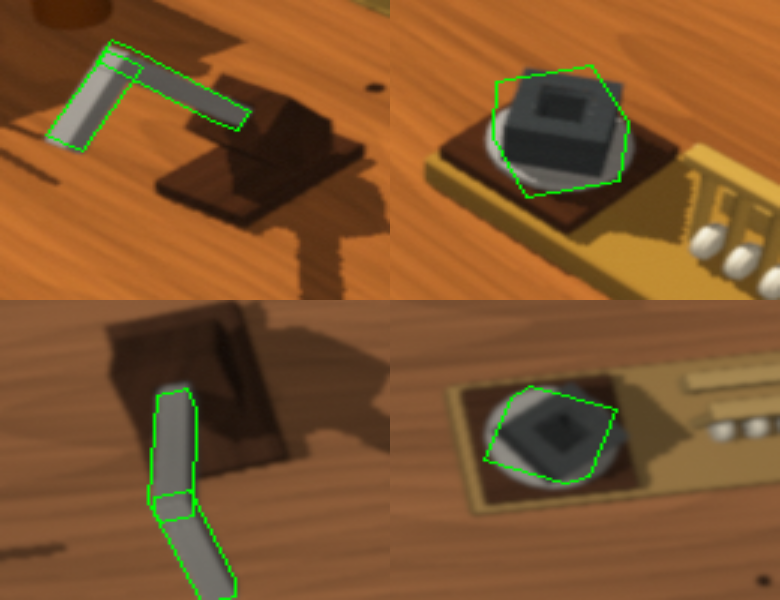

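```bash
cat > plan.py <<'E'
import sys
from h import *
# usage: plan.py gx gy gz heading_of_tool_x_deg   (grasp point, 164 mm ahead)
def plan(g,hd):
    s=ctrl.get_state(); R=Ro.from_rotvec(s["tool_rot"]).as_matrix(); tcp=np.array(g)+[0,0,.164]
    d=R.T@(tcp-s["position"]); cur=np.arctan2(R[1,0],R[0,0])
    yaw=-(np.radians(hd)-cur); yaw=(yaw+np.pi)%(2*np.pi)-np.pi
    print("tool x heading now",np.degrees(cur).round(2),"z-axis",R[:,2].round(4),"t",s["time"]); print("translation",(d/.2).round(4),"yaw",(yaw/np.pi).round(4))
    return R
if __name__=="__main__": plan([float(v) for v in sys.argv[1:4]],float(sys.argv[4]))
E
python3 - <<'E'
from h import *
p,*C=cam("side"); q,*D=cam("top")
c=[(385,330.3),(417.7,336.8),(412.3,360.7),(379,354.2)]
P=np.array([onz(x,.074,*C) for x in c]); print(P.round(3),P.mean(0)); 
e=np.roll(P,-1,0)-P; print(np.linalg.norm(e,axis=1),np.degrees(np.arctan2(e[:,1],e[:,0])))
print(onz((397.7,345.5),.074,*C),onz((437.3,286.8),.074,*D))
S=[(380+(x-390)/3,230+(y-300)/2.308) for x,y in[(533,433),(568,410),(592,432),(560,455)]]
P=np.array([onz(x,.074,*D) for x in S]);e=np.roll(P,-1,0)-P; print(P.mean(0),np.linalg.norm(e,axis=1),np.degrees(np.arctan2(e[:,1],e[:,0])))
w=ctrl.get_image("wrist"); print(np.array(w["mount"]).round(3),w["fx"])
E
python3 plan.py .498 .345 .24 10; python3 plan.py .498 .345 .24 190
```

```text
[[ 0.441  0.016  0.074]
 [ 0.465 -0.022  0.074]
 [ 0.429 -0.044  0.074]
 [ 0.405 -0.007  0.074]] [ 0.43527342 -0.01448564  0.074     ]
[0.04536273 0.04242422 0.04429123 0.04315039] [ -57.84118125 -148.39889362  123.09423233   33.04112271]
[ 0.43418725 -0.01410913  0.074     ] [ 0.43487286 -0.01374716  0.074     ]
[ 0.43392214 -0.01428441  0.074     ] [0.02350137 0.01826299 0.02228984 0.01915542] [ -56.3682359  -147.9310418   125.90792076   35.8189078 ]
[[ 0.    -0.962 -0.272  0.073]
 [ 1.     0.    -0.     0.001]
 [ 0.    -0.272  0.962  0.02 ]
 [ 0.     0.     0.     1.   ]] 345.0783505430253
tool x heading now 160.48 z-axis [ 0.  0. -1.] t 1.05
translation [-1.7703 -0.792   0.0038] yaw 0.836
tool x heading now 160.48 z-axis [ 0.  0. -1.] t 1.05
translation [-1.7703 -0.792   0.0038] yaw -0.164
```

```bash
python3 -m jog '{"translation":[[-0.9,-0.4,0],[-0.9,-0.4,0],[-0.9,-0.4,0],[-0.9,-0.4,0]],"yaw":[-0.164,-0.164,-0.164,-0.164],"jaw":[0,0,0,0]}' 40; python3 plan.py .498 .345 .25 190
```

```text
time: 1.55
position: [0.3649, 0.4728, 0.4051]
tool_rot: [-0.261, 3.128, -0.003]
ft_force: [0.1, 1.0, -0.2]
grip_width: 1.002
grip_force: 0.0
tool x heading now -170.47 z-axis [ 0.0025 -0.0014 -1.    ] t 1.55
translation [-0.5505 -0.7404 -0.042 ] yaw -0.0026
```

```bash
python3 -m jog '{"translation":[[-0.55,-0.74,-0.04],[-0.55,-0.74,-0.04],[-0.55,-0.74,-0.04],[-0.55,-0.74,-0.04],[-0.55,-0.74,-0.04]],"yaw":[-0.003,-0.003,-0.003,-0.003,-0.003],"jaw":[0,0,0,0,0]}'; cat > m2.py <<'E'
from fit import *
ko=[]
for n in("side","top","wrist"):
    p,*C=cam(n); d=ctrl.silhouettes("key_grip",p)
    print(n,[(round(x["p"],2),int(x["region"].sum())) for x in d])
    if n=="wrist" : im=p["pixels"].copy(); CW=C
    if d and d[0]["p"]>.4 and n!="side": ko.append((d[0]["region"],C))
q,c=fit(keyparts,[.4595,.3383,.1673,.174],ko,[.005,.005,.005,.05]); print("elbow,heading",q.round(4),c)
Rk=Ro.from_euler("ZY",[q[3],np.radians(50)]).as_matrix(); print("grip60",q[:3]+Rk@[.06,0,0])
for P in keyparts(q): cv2.polylines(im,[cv2.convexHull(proj(P,*CW).astype(np.int32))],1,(0,255,0))
cv2.imwrite("pics/w1.png",im)
E
python3 m2.py
```

```text
time: 2.17
position: [0.4936, 0.3513, 0.4127]
tool_rot: [0.289, -3.128, -0.002]
ft_force: [0.3, 0.7, -0.1]
grip_width: 1.004
grip_force: 0.0
side [(0.59, 1071), (0.51, 2045)]
top []
wrist [(0.78, 3655)]
elbow,heading [0.4615 0.3388 0.1669 0.1699] 0.019109687857360422
grip60 [0.49952796 0.34531122 0.12090137]
```

View pics/w1.png

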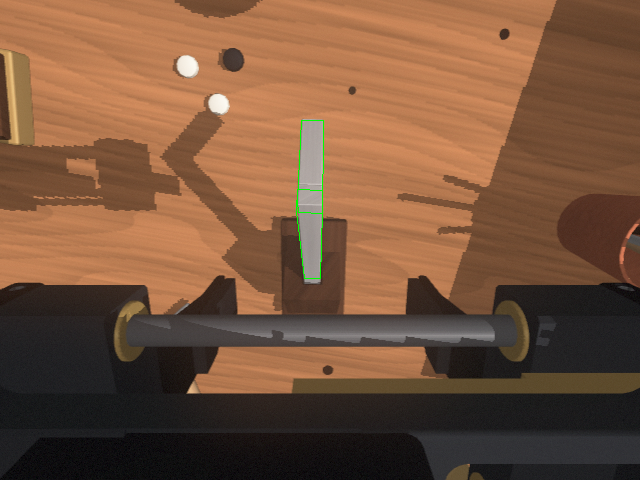

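```bash
python3 plan.py .5 .3454 .131 189.7
```

```text
tool x heading now -169.34 z-axis [-2.e-04  3.e-04 -1.e+00] t 2.475
translation [-0.0274 -0.0365  0.5888] yaw 0.0053
```

```bash
python3 -m jog '{"translation":[[-0.027,-0.036,0.25],[-0.027,-0.036,0.45],[-0.027,-0.036,0.54],[-0.027,-0.036,0.57],[-0.027,-0.036,0.588],[-0.027,-0.036,0.588],[-0.027,-0.036,0.588]],"yaw":[0.005,0.005,0.005,0.005,0.005,0.005,0.005],"jaw":[0,0,0,0,0,0,0]}'; python3 plan.py .5 .3454 .131 189.7
```

```text
time: 3.35
position: [0.5011, 0.3445, 0.2963]
tool_rot: [-0.264, 3.129, 0.002]
ft_force: [-0.4, 0.8, 0.0]
grip_width: 1.001
grip_force: 0.0
tool x heading now -170.37 z-axis [ 0.0015  0.0012 -1.    ] t 3.35
translation [0.0049 0.0053 0.0066] yaw -0.0004
```

Close on the key with a moderate grip.

```bash
python3 -m jog '{"translation":[[0.005,0.005,0.005],[0.005,0.005,0.005],[0.005,0.005,0.005],[0.005,0.005,0.005],[0.005,0.005,0.005],[0.005,0.005,0.005],[0.005,0.005,0.005],[0.005,0.005,0.005]],"yaw":[0,0,0,0,0,0,0,0],"jaw":[0.5,1,1,1,1,1,1,1]}' 30; python3 plan.py .5 .3454 .131 189.7
```

```text
time: 4.35
position: [0.4997, 0.3451, 0.2942]
tool_rot: [-0.264, 3.13, 0.0]
ft_force: [-0.1, -0.2, -0.0]
grip_width: 0.182
grip_force: 30.0
tool x heading now -170.36 z-axis [ 0.  0. -1.] t 4.35
translation [-0.0019  0.0011 -0.0041] yaw -0.0004
```

```bash
python3 -m jog '{"translation":[[0.016,0,-0.019],[0.048,0,-0.057],[0.08,0,-0.096],[0.112,0,-0.134],[0.145,0,-0.172],[0.177,0,-0.211],[0.177,0,-0.211]],"yaw":[0,0,0,0,0,0,0],"jaw":[1,1,1,1,1,1,1]}'; python3 plan.py .5 .3454 .131 189.7
```

```text
time: 5.22
position: [0.4644, 0.3394, 0.3374]
tool_rot: [-0.265, 3.129, 0.002]
ft_force: [-0.0, 0.3, -6.5]
grip_width: 0.183
grip_force: 30.0
tool x heading now -170.33 z-axis [ 0.0011  0.0013 -1.    ] t 5.225
translation [-0.1802 -0.0007  0.2123] yaw -0.0002
```

```bash
python3 -m jog '{"translation":[[0,0,-0.1],[0,0,-0.2],[-0.1,0,-0.2],[-0.22,0,-0.2],[-0.22,0,-0.2]],"yaw":[0,0,0,0,0],"jaw":[1,1,1,1,1]}'; cat > m3.py <<'E'
# estimate key pose (position of x=60 point, heading from tool, pitch) from cameras
from fit import *
import sys
def est(p0,cams=("side","top","wrist"),save=None,h0=None):
    s=ctrl.get_state(); R=Ro.from_rotvec(s["tool_rot"]).as_matrix(); g=s["position"]+R@[0,0,.175]
    h=np.arctan2(-R[1,0],-R[0,0]); 
    f=lambda q: keyparts([*(q[:3]-Ro.from_euler("ZY",[q[4],q[3]]).as_matrix()@[.06,0,0]),q[4]],.172,np.degrees(q[3]))
    ko=[];ims=[]
    for n in cams:
        p,*C=cam(n); d=ctrl.silhouettes("key_grip",p)
        print(n,[(round(x["p"],2),int(x["region"].sum())) for x in d[:2]])
        if d: ko.append((d[0]["region"],C)); ims.append(p["pixels"].copy())
    q,c=fit(f,[*g,np.radians(p0),h],ko,[.004,.004,.004,.15,.03])
    print("grasp+11",g.round(4),"key60",q[:3].round(4),"pitch",np.degrees(q[3]).round(2),"heading",np.degrees(q[4]).round(2),np.degrees(h).round(2),c)
    if save:
        for im,(r,C) in zip(ims,ko):
            for P in f(q): cv2.polylines(im,[cv2.convexHull(proj(P,*C).astype(np.int32))],1,(0,255,0))
        cv2.imwrite(save,cv2.resize(np.hstack(ims),(800,600*len(ims)//len(ims)//2)) if len(ims)>1 else ims[0])
    return q
if __name__=="__main__": est(float(sys.argv[1]),sys.argv[2].split(","),sys.argv[3] if len(sys.argv)>3 else None)
E
python3 m3.py 50 side,wrist pics/k1.png
```

```text
time: 5.85
position: [0.5098, 0.3459, 0.3757]
tool_rot: [-0.261, 3.13, -0.002]
ft_force: [-0.4, -0.4, -5.2]
grip_width: 0.181
grip_force: 30.0
side [(0.72, 1139)]
wrist [(0.97, 10828)]
grasp+11 [0.5099 0.3458 0.2007] key60 [0.5065 0.3471 0.2023] pitch 46.43 heading 10.56 9.52 0.2416697461950289
```

View pics/k1.png

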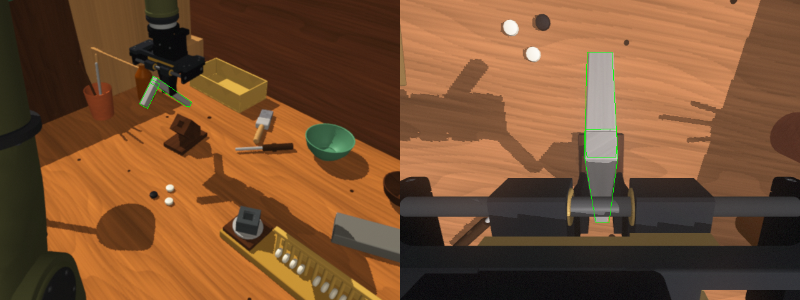

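```bash
python3 -m jog '{"translation":[[0.004,0,0.1],[0.004,0,0.173],[0.035,0,0.2],[0.067,0,0.228],[0.095,0,0.26],[0.119,0,0.291],[0.162,0,0.363],[0.162,0,0.363]],"yaw":[0,0,0,0,0,0,0,0],"jaw":[1,1,1,1,1,1,1,1]}' 15; python3 m3.py 20 side,wrist pics/k2.png
```

```text
time: 7.05
position: [0.4747, 0.341, 0.3018]
tool_rot: [0.265, -3.127, 0.002]
ft_force: [-0.2, 0.4, -5.9]
grip_width: 0.181
grip_force: 15.0
side [(0.9, 1002)]
wrist [(0.81, 8583)]
grasp+11 [0.4741 0.3406 0.1268] key60 [0.4732 0.3414 0.1257] pitch 20.28 heading 10.41 9.69 0.5796206170959783
```

View pics/k2.png

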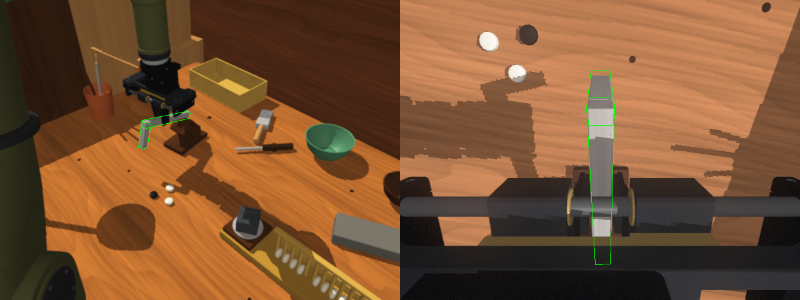

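```bash
python3 -m jog '{"translation":[[0.015,0,0.04],[0.027,0,0.078],[0.037,0,0.12],[0.041,0,0.14],[0.041,0,0.14]],"yaw":[0,0,0,0,0],"jaw":[1,1,1,1,1]}'; cat > m4.py <<'E'
from m3 import *
# pitch from the wrist view only near the tip/elbow and side view; scan
q=est(float(sys.argv[1]),("side",)); q=est(float(sys.argv[1]),("wrist",)); q=est(float(sys.argv[1]),("side","wrist"))
for n in("side","wrist"):
    p=ctrl.get_image(n); im=p["pixels"]; cv2.imwrite(f"pics/raw_{n}{sys.argv[2]}.png",im)
E
python3 m4.py 2 a
```

```text
time: 7.88
position: [0.4678, 0.3397, 0.2752]
tool_rot: [0.264, -3.129, 0.001]
ft_force: [0.2, -0.1, -4.6]
grip_width: 0.184
grip_force: 15.0
side [(0.85, 850)]
grasp+11 [0.4676 0.3395 0.1002] key60 [0.467  0.3404 0.0985] pitch 7.28 heading 11.31 9.64 0.6564936379825368
wrist [(0.67, 7056)]
grasp+11 [0.4677 0.3395 0.1005] key60 [0.4909 0.3432 0.0691] pitch 37.42 heading 9.3 9.63 0.16938504934851545
side [(0.9, 827)]
wrist [(0.79, 6813)]
grasp+11 [0.4679 0.3396 0.1006] key60 [0.4793 0.342  0.0756] pitch 35.31 heading 9.95 9.63 1.060607378173864
```

```bash
cat > m5.py <<'E'
from m3 import *
# draw key overlays at fixed grip position for several pitches on a zoomed side crop, plus wrist
out=[]
for n in("side","wrist"):
    s=ctrl.get_state(); R=Ro.from_rotvec(s["tool_rot"]).as_matrix(); g=s["position"]+R@[0,0,.175]; h=np.arctan2(-R[1,0],-R[0,0])
    p,*C=cam(n); c=proj(g,*C)[0] if n=="side" else np.array([320,200]); z,(w,hh)=(5,(80,60)) if n=="side" else (1.25,(320,240))
    x0,y0=int(c[0]-w/2*(1 if n=="side" else 1)),int(c[1]-hh/2); x0,y0=max(x0,0),max(y0,0)
    im=cv2.resize(p["pixels"][y0:y0+hh,x0:x0+w],(400,300),interpolation=cv2.INTER_CUBIC); k=400/w
    pair=[im.copy()]
    for a,col in((float(sys.argv[1]),(0,255,0)),(float(sys.argv[1])+8,(0,0,255))):
        Rk=Ro.from_euler("ZY",[h,np.radians(a)]).as_matrix()
        for P in keyparts([*(g-Rk@[.061,0,0]),h],.172,a): cv2.polylines(im,[cv2.convexHull(((proj(P,*C)+.5-[x0,y0])*k).astype(np.int32))],1,col)
    out.append(np.hstack([pair[0],im]))
cv2.imwrite(sys.argv[2],np.vstack(out))
E
python3 m5.py 0 pics/k3.png
```

```text
(no output)
```

View pics/k3.png

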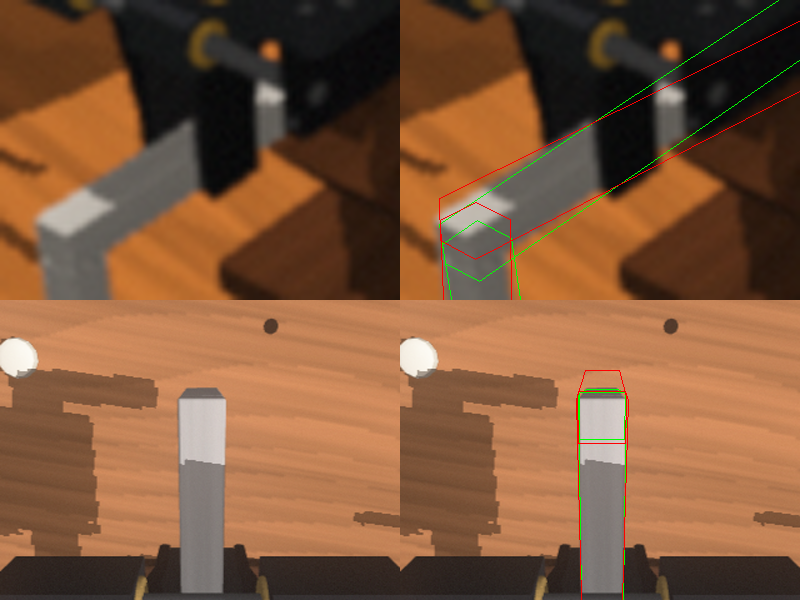

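```bash
python3 -m jog '{"translation":[[0.05,0,-0.2],[0.05,0,-0.5],[0.05,0,-0.7],[0.05,0,-0.7]],"yaw":[0,0,0,0],"jaw":[1,1,1,1]}' 35; python3 plan.py .4857 .019 .261 213
```

```text
time: 8.98
position: [0.459, 0.3386, 0.4199]
tool_rot: [-0.263, 3.124, 0.008]
ft_force: [0.5, -0.6, -5.6]
grip_width: 0.183
grip_force: 35.0
tool x heading now -170.37 z-axis [ 0.0065  0.0054 -1.    ] t 8.975
translation [ 0.1356 -1.5975 -0.0333] yaw -0.1298
```

```bash
python3 -m jog '{"translation":[[0.03,-0.2,0],[0.05,-0.45,0],[0.07,-0.7,0],[0.08,-0.95,0]],"yaw":[0,0,-0.05,-0.1],"jaw":[1,1,1,1]}'; python3 plan.py .4857 .019 .261 213
```

```text
time: 9.48
position: [0.4736, 0.1463, 0.4132]
tool_rot: [0.758, -3.045, 0.001]
ft_force: [0.8, -0.2, -5.3]
grip_width: 0.184
grip_force: 35.0
tool x heading now -152.05 z-axis [-0.0033 -0.0014 -1.    ] t 9.475
translation [ 0.2451 -0.5907 -0.0584] yaw -0.0281
```

```bash
python3 -m jog '{"translation":[[0.1,-0.2,-0.03],[0.18,-0.4,-0.05],[0.23,-0.55,-0.058],[0.245,-0.59,-0.058],[0.245,-0.59,-0.058],[0.245,-0.59,-0.058]],"yaw":[-0.01,-0.02,-0.028,-0.028,-0.028,-0.028],"jaw":[1,1,1,1,1,1]}'; python3 plan.py .4857 .019 .261 213
cat > m6.py <<'E'
from m3 import *
# overlays: key (pitch 0) and screw head/socket at estimate, on wrist, top zoom
S=np.array([float(sys.argv[1]),float(sys.argv[2]),.074]); sh=np.radians(float(sys.argv[3]))
out=[]
for n in("wrist","side"):
    s=ctrl.get_state(); R=Ro.from_rotvec(s["tool_rot"]).as_matrix(); g=s["position"]+R@[0,0,.175]; h=np.arctan2(-R[1,0],-R[0,0])
    p,*C=cam(n); w,hh=(160,120); c=proj([*S[:2],.1],*C)[0]
    if n=="wrist": w,hh=320,240
    x0,y0=max(int(c[0]-w/2),0),max(int(c[1]-hh/2),0); x0,y0=min(x0,640-w),min(y0,480-hh); k=400/w
    im=cv2.resize(p["pixels"][y0:y0+hh,x0:x0+w],(400,300),interpolation=cv2.INTER_CUBIC); raw=im.copy()
    Rk=Ro.from_euler("Z",h).as_matrix(); Rs=Ro.from_euler("Z",sh).as_matrix()
    for P in keyparts([*(g-Rk@[.061,0,0]),h],.172,0): cv2.polylines(im,[cv2.convexHull(((proj(P,*C)+.5-[x0,y0])*k).astype(np.int32))],1,(0,255,0))
    for q in(.023,.00925): cv2.polylines(im,[((proj(np.array([[q,q,0],[-q,q,0],[-q,-q,0],[q,-q,0]])@Rs.T+S,*C)+.5-[x0,y0])*k).astype(np.int32)],1,(0,0,255))
    print(n,"crop origin",x0,y0,"k",k); out.append(np.hstack([raw,im]))
print("grip",g,"elbow",g-Rk@[.061,0,0])
cv2.imwrite(sys.argv[4],np.vstack(out))
E
python3 m6.py .4345 -.0142 33 pics/s1.png
```

```text
time: 10.22
position: [0.4853, 0.0225, 0.4265]
tool_rot: [0.887, -3.013, -0.001]
ft_force: [0.3, -0.2, -5.4]
grip_width: 0.176
grip_force: 35.0
tool x heading now -147.2 z-axis [-1.5e-03  4.0e-04 -1.0e+00] t 10.225
translation [ 0.008  -0.0156  0.0074] yaw -0.0011
wrist crop origin 157 37 k 1.25
side crop origin 319 272 k 2.5
grip [0.48523949 0.02252434 0.25174556] elbow [ 0.43397634 -0.01053757  0.25174556]
```

View pics/s1.png

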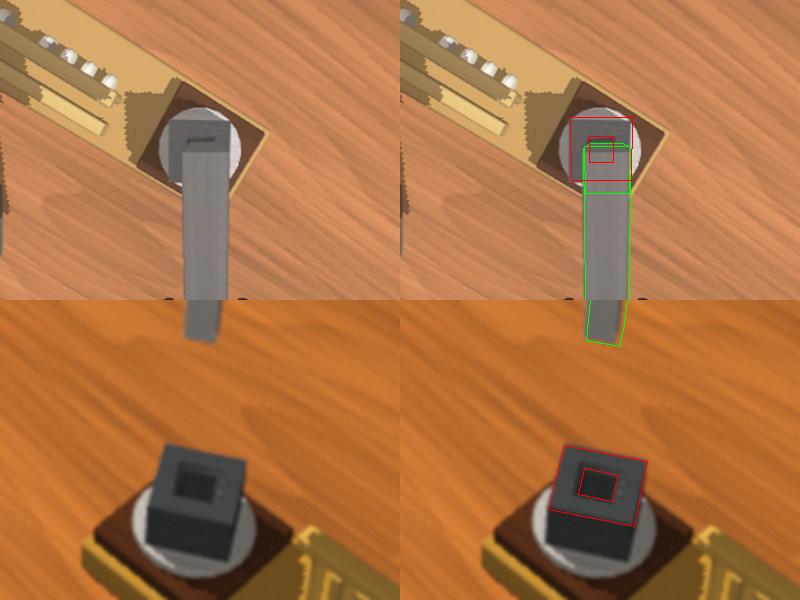

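```bash
python3 plan.py .4853 .0187 .164 213
```

```text
tool x heading now -147.19 z-axis [-7.e-04  1.e-04 -1.e+00] t 10.325
translation [ 0.0103 -0.0149  0.4947] yaw -0.0011
```

```bash
python3 -m jog '{"translation":[[0.01,-0.015,0.2],[0.01,-0.015,0.38],[0.01,-0.015,0.46],[0.01,-0.015,0.49],[0.01,-0.015,0.49],[0.01,-0.015,0.49],[0.01,-0.015,0.49]],"yaw":[0,0,0,0,0,0,0],"jaw":[1,1,1,1,1,1,1]}'; python3 plan.py .4853 .0187 .164 213
python3 m6.py .435 -.0142 33 pics/s2.png
```

```text
time: 11.2
position: [0.4859, 0.0172, 0.3303]
tool_rot: [-0.883, 3.013, -0.0]
ft_force: [-0.1, 0.3, -4.4]
grip_width: 0.18
grip_force: 35.0
tool x heading now -147.33 z-axis [ 1.8e-03  5.0e-04 -1.0e+00] t 11.2
translation [-0.0014  0.0079  0.0116] yaw -0.0018
wrist crop origin 164 46 k 1.25
side crop origin 319 272 k 2.5
grip [0.48607514 0.01731017 0.15514331] elbow [ 0.43472835 -0.01562169  0.15514331]
```

View pics/s2.png

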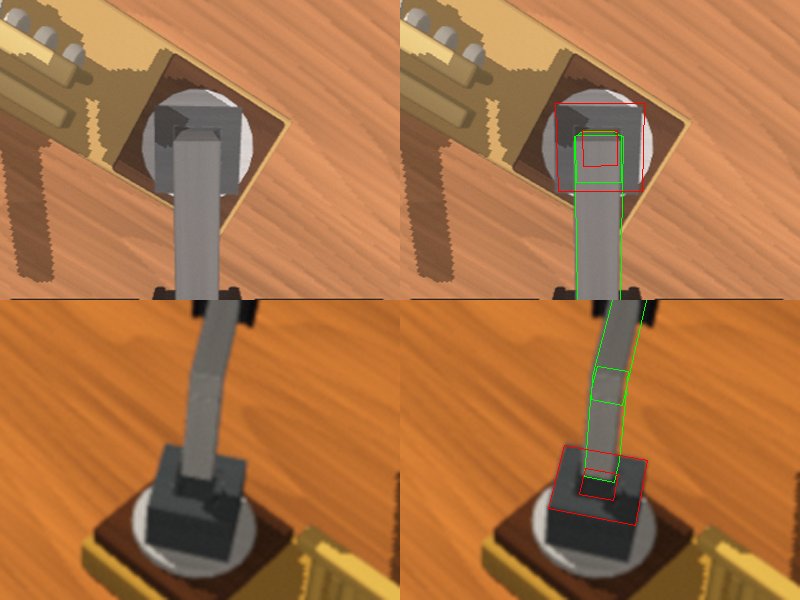

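```bash
python3 -m jog '{"translation":[[-0.006,0,0.02],[-0.006,0,0.05],[-0.006,0,0.07],[-0.006,0,0.09],[-0.006,0,0.11],[-0.006,0,0.13],[-0.006,0,0.13]],"yaw":[0,0,0,0,0,0,0],"jaw":[1,1,1,1,1,1,1]}' 20; python3 plan.py .4859 .0172 .124 213
```

```text
time: 12.18
position: [0.4885, 0.019, 0.3052]
tool_rot: [-0.883, 3.007, 0.0]
ft_force: [5.2, 3.4, 1.1]
grip_width: 0.181
grip_force: 20.0
tool x heading now -147.27 z-axis [ 0.0071  0.0022 -1.    ] t 12.175
translation [ 0.0163 -0.0005  0.0859] yaw -0.0015
```

```bash
python3 -m jog '{"translation":[[-0.01,0,0],[-0.01,0,0.02],[-0.01,0,0.04],[-0.01,0,0.04]],"yaw":[0,0,0,0],"jaw":[1,1,1,1]}'; python3 m6.py .4355 -.0138 33 pics/s3.png
```

```text
time: 12.68
position: [0.4903, 0.0201, 0.297]
tool_rot: [-0.883, 3.007, 0.0]
ft_force: [6.8, 3.6, 1.9]
grip_width: 0.179
grip_force: 20.0
wrist crop origin 165 39 k 1.25
side crop origin 319 271 k 2.5
grip [0.49156536 0.02049713 0.12207372] elbow [ 0.44024801 -0.01248059  0.12207372]
```

View pics/s3.png

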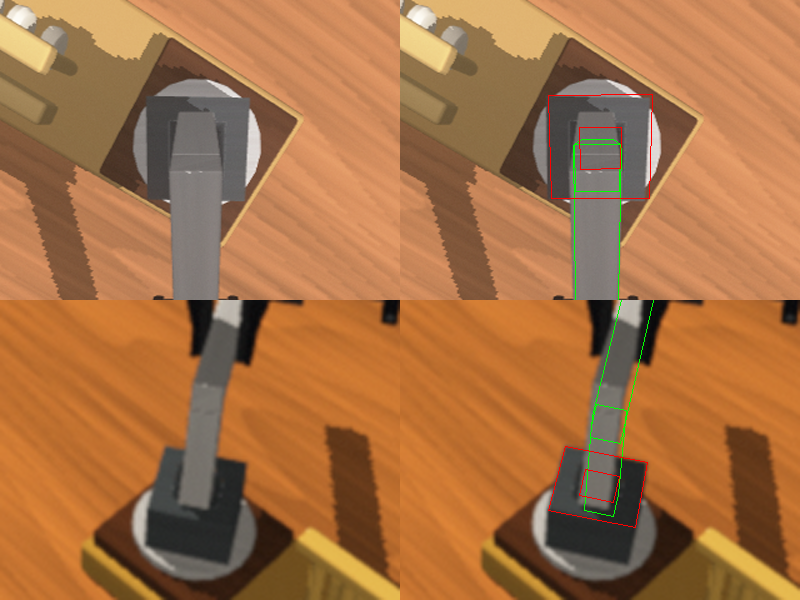

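```bash
python3 -m jog '{"translation":[[0,0,-0.06],[-0.02,0,-0.12],[-0.05,0,-0.12],[-0.05,0,-0.12],[-0.05,0,-0.12]],"yaw":[0,0,0,0,0],"jaw":[1,1,1,1,1]}' 25
cat > m7.py <<'E'
from m3 import *
SC=np.array([.436,-.0135]); H=np.radians(33); u=np.array([np.cos(H),np.sin(H)]); v=np.array([-u[1],u[0]])
def est2(a0,cams=("wrist","side")):
    obs=[]
    for n in cams:
        s=ctrl.get_state(); R=Ro.from_rotvec(s["tool_rot"]).as_matrix(); g=s["position"]+R@[0,0,.175]; h=np.arctan2(-R[1,0],-R[0,0])
        p,*C=cam(n); d=ctrl.silhouettes("key_grip",p)
        if not d: print(n,"none"); continue
        r=d[0]["region"]; print(n,round(d[0]["p"],2),int(r.sum()))
        x=np.array([np.cos(h),np.sin(h),0]); a,b=proj(np.array([g-x*.025,g-x*.05]),*C)
        yy,xx=np.mgrid[:480,:640]; roi=((xx-a[0])*(b-a)[0]+(yy-a[1])*(b-a)[1])>0
        obs.append((r,roi,C))
    def parts(q):
        Rk=Ro.from_euler("ZY",[h+q[4],q[3]]).as_matrix(); return keyparts([*(g+q[:3]-Rk@[.060,0,0]),h+q[4]],.172,np.degrees(q[3]))
    def c(q):
        s=((q[:3]/.003)**2).sum()*.02+(q[4]/.03)**2*.02
        for r,roi,C in obs:
            m=cv2.GaussianBlur(mask(parts(q),C).astype(np.float32),(0,0),1.5); o=cv2.GaussianBlur(r.astype(np.float32),(0,0),1.5); s+=(((m-o)**2)*roi).sum()/(r&roi).sum()
        return s
    best=None
    for a in a0:
        q0=np.array([0,0,0,np.radians(a),0]); S=np.vstack([q0]+[q0+np.eye(5)[i]*[.003,.003,.003,.1,.03][i] for i in range(5)])
        m=minimize(c,q0,method="Nelder-Mead",options=dict(initial_simplex=S,maxiter=400))
        if best is None or m.fun<best.fun: best=m
    q=best.x; Rk=Ro.from_euler("ZY",[h+q[4],q[3]]).as_matrix(); e=g+q[:3]-Rk@[.06,0,0]; t=e+Rk@[0,0,-.067]
    d=t[:2]-SC; print(cams,"cost",round(best.fun,3),"pitch",np.degrees(q[3]).round(1),"off",q[:3].round(4),"tip along,lat (mm)",(1000*d@u).round(1),(1000*d@v).round(1),"tip z",t[2].round(4),"grip z",g[2].round(4),"grip along",(1000*(g[:2]-SC)@u).round(1),"hd",np.degrees(h).round(2),np.degrees(q[4]).round(2))
if __name__=="__main__":
    A=[-16,-8,0]
    est2(A); est2(A,("wrist",)); est2(A,("side",))
E
python3 m7.py
```

```text
time: 13.4
position: [0.4963, 0.0243, 0.3187]
tool_rot: [0.883, -3.013, -0.0]
ft_force: [0.5, -0.2, -4.6]
grip_width: 0.183
grip_force: 25.0
wrist 0.66 7927
side 0.72 1147
('wrist', 'side') cost 0.058 pitch 13.3 off [0.0002 0.0001 0.0009] tip along,lat (mm) -2.6 -0.7 tip z 0.0934 grip z 0.1439 grip along 71.0 hd 32.67 -0.12
wrist 0.76 7947
('wrist',) cost 0.007 pitch 12.5 off [ 0.0004 -0.0004 -0.0004] tip along,lat (mm) -1.8 -1.2 tip z 0.0913 grip z 0.1441 grip along 71.2 hd 32.67 -0.09
side 0.88 1188
('side',) cost 0.033 pitch -12.5 off [-0.0013  0.0021  0.0002] tip along,lat (mm) 27.3 1.7 tip z 0.0661 grip z 0.1443 grip along 71.4 hd 32.67 -0.31
```

```bash
python3 -m jog '{"translation":[[-0.013,0.005,0.02],[-0.013,0.005,0.06],[-0.013,0.005,0.09],[-0.013,0.005,0.11],[-0.013,0.005,0.13],[-0.013,0.005,0.13]],"yaw":[0,0,0,0,0,0],"jaw":[1,1,1,1,1,1]}' 20; python3 m7.py 2>&1 | grep -v side
```

```text
time: 14.55
position: [0.4983, 0.0265, 0.293]
tool_rot: [0.884, -3.014, 0.0]
ft_force: [-0.0, -1.1, -5.1]
grip_width: 0.181
grip_force: 20.0
wrist 0.58 7940
wrist 0.92 7949
('wrist',) cost 0.005 pitch 12.8 off [ 0.0002 -0.0005 -0.0004] tip along,lat (mm) 0.8 -0.3 tip z 0.0661 grip z 0.1186 grip along 74.3 hd 32.67 -0.17
```

```bash
python3 -m jog '{"translation":[[0.01,0,0],[0.025,0,-0.019],[0.038,0,-0.034],[0.05,0,-0.048],[0.065,0,-0.062],[0.078,0,-0.072],[0.078,0,-0.072]],"yaw":[0,0,0,0,0,0,0],"jaw":[1,1,1,1,1,1,1]}' 15; python3 m7.py 2>&1 | grep -v side
```

```text
time: 15.82
position: [0.486, 0.0187, 0.3092]
tool_rot: [-0.883, 3.01, 0.001]
ft_force: [4.3, 2.8, -1.9]
grip_width: 0.185
grip_force: 15.0
wrist none
wrist 0.65 6827
('wrist',) cost 0.01 pitch 0.7 off [ 0.0005  0.0001 -0.0002] tip along,lat (mm) -0.0 -0.4 tip z 0.0675 grip z 0.1341 grip along 60.3 hd 32.69 0.04
```

```bash
python3 -m jog '{"translation":[[-0.006,0,0.01],[-0.006,0,0.03],[-0.006,0,0.05],[-0.006,0,0.07],[-0.006,0,0.09],[-0.006,0,0.105],[-0.006,0,0.108],[-0.006,0,0.108]],"yaw":[0,0,0,0,0,0,0,0],"jaw":[1,1,1,1,1,1,1,1]}' 30; python3 m7.py 2>&1 | grep -v side
```

```text
time: 17.23
position: [0.4866, 0.019, 0.2863]
tool_rot: [-0.883, 3.013, -0.0]
ft_force: [4.0, 2.8, -3.1]
grip_width: 0.18
grip_force: 30.0
wrist 0.66 6916
wrist 0.97 6952
('wrist',) cost 0.009 pitch 0.9 off [ 0.0004 -0.      0.    ] tip along,lat (mm) -0.3 -0.4 tip z 0.0453 grip z 0.1113 grip along 60.4 hd 32.68 0.11
```

```bash
python3 -m jog '{"translation":[[-0.003,0,0.008],[-0.003,0,0.015],[-0.003,0,0.015]],"yaw":[0,0,0],"jaw":[1,1,1]}' 30; python3 m7.py 2>&1 | grep -v side
```

```text
time: 18.0
position: [0.4871, 0.0193, 0.2836]
tool_rot: [-0.884, 3.014, -0.0]
ft_force: [3.9, 2.5, 0.3]
grip_width: 0.178
grip_force: 30.0
wrist 0.83 6830
wrist 0.86 7087
('wrist',) cost 0.009 pitch 1.7 off [ 0.0008  0.0002 -0.0002] tip along,lat (mm) -0.3 -0.4 tip z 0.0432 grip z 0.1086 grip along 60.9 hd 32.68 0.09
```

```bash
python3 -m jog '{"translation":[[-0.003,-0.021,-0.005],[-0.001,-0.042,-0.008],[0.003,-0.063,-0.008],[0.008,-0.084,-0.008],[0.014,-0.104,-0.008],[0.022,-0.124,-0.008],[0.032,-0.143,-0.008],[0.042,-0.162,-0.008]],"yaw":[0.022,0.044,0.067,0.089,0.111,0.133,0.156,0.178],"jaw":[1,1,1,1,1,1,1,1]}' 50; python3 m7.py 2>&1 | grep -v side
python3 - <<'E'
from h import *
print(ctrl.get_state()["ft_force"],ctrl.get_state()["torque"])
E
```

```text
time: 19.4
position: [0.4971, -0.0123, 0.2847]
tool_rot: [0.019, -3.141, 0.001]
ft_force: [3.3, 2.3, -1.7]
grip_width: 0.181
grip_force: 50.5
wrist 0.83 6922
wrist 0.83 6904
('wrist',) cost 0.008 pitch 0.3 off [ 0.0005 -0.0002 -0.0001] tip along,lat (mm) 0.7 -1.3 tip z 0.0428 grip z 0.1096 grip along 51.7 hd 0.77 0.39
[ 4.37036995  1.04191289 -2.21940944] [ 0.18312875 -1.10595843  0.69286953]
```

```bash
python3 -m jog '{"translation":[[0.001,-0.021,0],[0.003,-0.042,0],[0.007,-0.063,0],[0.012,-0.084,0],[0.018,-0.104,0],[0.018,-0.104,0]],"yaw":[0.022,0.044,0.067,0.089,0.111,0.111],"jaw":[1,1,1,1,1,1]}'
cat > st.py <<'E'
from h import *
s=ctrl.get_state(); R=Ro.from_rotvec(s["tool_rot"]).as_matrix(); g=s["position"]+R@[0,0,.175]; h=np.arctan2(-R[1,0],-R[0,0])
x=np.array([np.cos(h),np.sin(h)]); print("t",s["time"],"hd",np.degrees(h).round(2),"elbow",(g[:2]-.0605*x).round(4),"z",g[2].round(4)); f=s["ft_force"]; m=s["torque"]
print("radial",(f[:2]@x).round(1),"tang(ccw+)",(f[1]*x[0]-f[0]*x[1]).round(1),"mz",m[2].round(2),"axis moment",(m[2]+.0605*(f[1]*x[0]-f[0]*x[1])).round(2),"q7",s["joint_positions"][6].round(2))
E
python3 st.py
```

```text
time: 20.55
position: [0.4939, -0.0339, 0.2848]
tool_rot: [0.527, 3.096, -0.001]
ft_force: [4.8, 0.1, -3.6]
grip_width: 0.182
grip_force: 50.2
t 20.55 hd -19.31 elbow [ 0.4369 -0.0139] z 0.1098
radial 4.5 tang(ccw+) 1.6 mz 0.57 axis moment 0.67 q7 1.29
```

```bash
python3 -m jog '{"translation":[[0.001,-0.021,0],[0.003,-0.042,0],[0.007,-0.063,0],[0.007,-0.063,0]],"yaw":[0.022,0.044,0.067,0.067],"jaw":[1,1,1,1]}'; python3 st.py;  python3 -m jog '{"translation":[[0,-0.011,0],[0.001,-0.021,0],[0.001,-0.021,0]],"yaw":[0.011,0.022,0.022],"jaw":[1,1,1]}'; python3 st.py
```

```text
time: 21.05
position: [0.4885, -0.0454, 0.2849]
tool_rot: [0.847, 3.024, -0.001]
ft_force: [6.4, -1.0, -2.4]
grip_width: 0.175
grip_force: 50.3
t 21.05 hd -31.31 elbow [ 0.437  -0.0141] z 0.1099
radial 6.0 tang(ccw+) 2.5 mz 0.55 axis moment 0.7 q7 1.1
time: 21.42
position: [0.4863, -0.0488, 0.285]
tool_rot: [0.95, 2.993, -0.001]
ft_force: [5.2, -0.7, -2.2]
grip_width: 0.177
grip_force: 50.3
t 21.425 hd -35.24 elbow [ 0.4371 -0.0141] z 0.11
radial 4.7 tang(ccw+) 2.4 mz 0.56 axis moment 0.7 q7 1.04
```

```bash
 python3 -m jog '{"translation":[[0,-0.011,0],[0.001,-0.021,0],[0.001,-0.021,0]],"yaw":[0.011,0.022,0.022],"jaw":[1,1,1]}'; python3 st.py
```

```text
time: 21.8
position: [0.4837, -0.0522, 0.285]
tool_rot: [1.053, 2.958, -0.001]
ft_force: [5.6, -0.1, -3.3]
grip_width: 0.178
grip_force: 50.3
t 21.8 hd -39.21 elbow [ 0.4371 -0.0142] z 0.11
radial 4.4 tang(ccw+) 3.4 mz 0.64 axis moment 0.85 q7 0.97
```

```bash
 python3 -m jog '{"translation":[[0,-0.011,0],[0.001,-0.021,0],[0.001,-0.021,0]],"yaw":[0.011,0.022,0.022],"jaw":[1,1,1]}'; python3 st.py
```

```text
time: 22.18
position: [0.4811, -0.0549, 0.2852]
tool_rot: [1.153, 2.92, 0.0]
ft_force: [5.8, -0.7, -1.2]
grip_width: 0.177
grip_force: 50.6
t 22.175 hd -43.11 elbow [ 0.4374 -0.0137] z 0.1102
radial 4.7 tang(ccw+) 3.4 mz 0.78 axis moment 0.99 q7 0.91
```

```bash
 python3 -m jog '{"translation":[[0,-0.011,0],[0.001,-0.021,0],[0.001,-0.021,0]],"yaw":[0.011,0.022,0.022],"jaw":[1,1,1]}'; python3 st.py
```

```text
time: 22.55
position: [0.4788, -0.0567, 0.2856]
tool_rot: [1.251, 2.878, 0.004]
ft_force: [7.9, 2.9, -0.9]
grip_width: 0.184
grip_force: 51.4
t 22.55 hd -46.98 elbow [ 0.4383 -0.0123] z 0.1106
radial 3.3 tang(ccw+) 7.7 mz 1.04 axis moment 1.51 q7 0.84
```

```bash
 python3 -m jog '{"translation":[[0,-0.013,0],[0.001,-0.026,0],[0.001,-0.03,0],[0.001,-0.03,0]],"yaw":[0.011,0.022,0.022,0.022],"jaw":[1,1,1,1]}'; python3 st.py; sed -i 's/A=\[-16,-8,0\]/A=[0]/' m7.py; python3 m7.py; python3 st.py
```

```text
time: 23.05
position: [0.4757, -0.0585, 0.2861]
tool_rot: [1.345, 2.831, 0.011]
ft_force: [13.4, 6.3, -4.8]
grip_width: 0.186
grip_force: 52.4
t 23.05 hd -50.81 elbow [ 0.4392 -0.011 ] z 0.1111
radial 3.6 tang(ccw+) 14.4 mz 1.14 axis moment 2.01 q7 0.78
wrist 0.86 6559
side 0.83 1414
('wrist', 'side') cost 0.394 pitch -0.9 off [-0.0011 -0.0015  0.0006] tip along,lat (mm) 0.8 -2.0 tip z 0.0438 grip z 0.1111 grip along 10.5 hd -50.81 1.59
wrist 0.84 6780
('wrist',) cost 0.062 pitch -0.6 off [-0.0011 -0.0016  0.0004] tip along,lat (mm) 0.8 -1.8 tip z 0.0439 grip z 0.1111 grip along 10.5 hd -50.81 1.51
side 0.91 1400
('side',) cost 0.33 pitch 0.1 off [ 0.     -0.0002 -0.0005] tip along,lat (mm) 3.8 -0.3 tip z 0.0437 grip z 0.1111 grip along 10.5 hd -50.81 0.17
t 23.45 hd -50.81 elbow [ 0.4392 -0.0111] z 0.1111
radial 3.0 tang(ccw+) 14.6 mz 1.16 axis moment 2.04 q7 0.78
```

```bash
 python3 -m jog '{"translation":[[0,0.02,0],[0,0.04,0],[0,0.04,0],[0,0.04,0],[0,0.04,0],[0,0.04,0]],"yaw":[-0.02,-0.04,-0.04,-0.04,-0.04,-0.04],"jaw":[1,1,1,0.6,0.6,0.6]}'; python3 st.py;python3 -m jog '{"translation":[[0,0,-0.03],[0,0,-0.1],[0,0,-0.25],[0,0,-0.4],[0,0,-0.5],[0,0,-0.5]],"yaw":[0,0,0,0,0,0],"jaw":[0.6,0.6,0.6,0.6,0.6,0.6]}'
cat > m8.py <<'E'
from fit import *
ko=[]
for n in("wrist","side","top"):
    p,*C=cam(n); d=ctrl.silhouettes("key_grip",p); print(n,[(round(x["p"],2),int(x["region"].sum())) for x in d])
    if d and d[0]["p"]>.5: ko.append((n,(d[0]["region"],C)))
f=lambda q: keyparts(q[:4],.172,np.degrees(q[4]))
fv=lambda q:[keyparts(q[:4],.172,np.degrees(q[4]))[0], box((-.008,-.008,-.039),(.008,.008,0))@Ro.from_euler("ZY",[q[3],q[4]]).as_matrix().T+q[:3]]
for S in ([o for _,o in ko],*[[o] for _,o in ko]):
    q,c=fit(fv,[.437,-.0135,.113,np.radians(-45),0],S,[.004,.004,.004,.05,.05]); print("elbow",q[:3].round(4),"hd,pitch",np.degrees(q[3:]).round(1),round(c,3))
E
python3 m8.py
```

```text
time: 24.2
position: [0.4781, -0.0571, 0.284]
tool_rot: [-1.178, -2.909, 0.002]
ft_force: [0.2, -0.6, 0.4]
grip_width: 0.377
grip_force: 0.0
t 24.2 hd -44.07 elbow [ 0.4341 -0.0151] z 0.109
radial 0.5 tang(ccw+) -0.3 mz 0.02 axis moment 0.0 q7 0.9
time: 24.95
position: [0.4797, -0.0569, 0.3871]
tool_rot: [1.176, 2.909, 0.004]
ft_force: [-0.4, 0.3, 0.2]
grip_width: 0.397
grip_force: 0.0
wrist [(0.61, 4196)]
side [(0.85, 2676), (0.74, 1789)]
top [(0.91, 959)]
elbow [ 0.4349 -0.0133  0.1106] hd,pitch [-42.3   0.9] 0.775
elbow [ 0.438  -0.0159  0.111 ] hd,pitch [-42.    1.8] 0.147
elbow [ 0.4409 -0.0116  0.1066] hd,pitch [-42.5   1.7] 0.012
elbow [ 0.4567 -0.0449  0.0433] hd,pitch [-47.7  47.7] 0.028
```

```bash
python3 -c "
from bench import ctrl
print(ctrl.close_job())"
```

```text
the job is handed in; nothing more can be done
None
```

I drew the key from its stand, levelled it, pushed it home in the screw socket and turned the screw clockwise until it hit what I took to be its stop: the resisting torque rose to about 2 N m, against 0.8 N m of friction. I then left the key standing with its long arm within about 2° of level and handed the job in at about 25 s; no verdict came back.

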